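# Clamp the split candle mould with the ratchet bench clamp

### The job

Lift the aluminium pouring pitcher by its handle off the round wooden stand of the bench clamp, set it down upright on the table beside the clamp and let go. Then pump the clamp's red trigger (squeeze it towards the black grip, let it come back, squeeze again) until the jaw's orange spring foot pushes the white split mould against the anvil, and finish while holding the trigger squeezed so that the spring foot is pressed about half way in. Never press the foot right in, or the mould cracks, and leave the candle, the oil bottle and the label roll alone.

Things in the scene. Friction and masses are not known exactly. Their poses are not given: they have to be found in the camera images.
- clamp: Bench clamp fixed on the table; grey base plate 100 (x) x 395 (y) x 12 mm, y -205 to +190 from this origin at table height. Along its own y: round wooden stand (y -148, top 45 mm up), black grip (y -75 to -59, 26 mm wide, top 162 mm up), red trigger just in front, blue head (x +-23, 87 mm high), jaw, mould, steel anvil (face at y +165, 87 mm high).
- stand_top (a point): Centre of the top of the round wooden stand (108 mm across, 45 mm above the table), axes as the clamp's.
- grip_back (a point): Middle of the back face of the fixed upright black grip, 146 mm above the table, axes as the clamp's. The grip is 16 mm thick along the clamp's y and 26 mm wide; this face looks to -y.
- trigger_pad (a point): Red trigger pad, 24 (x) x 10 (y) x 44 mm (z). Origin: middle of its front face, which looks away from the grip; axes as the clamp's while let go. At rest 142 mm above the table, about 61 mm in front of the grip's back face, leaning forward 0.19 rad; full squeeze brings it 26 mm towards the grip (clamp's -y): grip plus pad then measure 34 mm. Fingers can go over both from above, 120 to 160 mm above the table.
- trigger (a joint): Trigger turn about a pin 76 mm above the table: 0 = let go (a spring returns it, 2 to 5 N at the pad), 0.40 rad = fully squeezed. Squeezing pushes the jaw forward 44 mm per rad by a pawl on 5 mm teeth; up to 5 mm is lost before a tooth is caught. A full pump gives 10 to 17 mm. Let go, it returns alone and the jaw stays, held by only 5 N of friction.
- jaw (a joint): Advance of the jaw towards the anvil (m), 0 to 0.068; it starts at 0.008 to 0.024 and is moved forward by pumping. The foot's face, not pressed, is 62 mm + this value along the clamp's y from the clamp's origin.
- foot (a joint): How far the spring foot is pressed into the jaw: 0 = free, 0.012 m = right in (bottomed). Spring 2 N per mm, so 0.006 is half way and 12 N on the mould; that takes about 11 N plus the return spring at the trigger pad.
- foot_face (a point): Orange round foot on the front of the jaw, 28 mm across, 8 mm thick; origin in the middle of its front face, 34 mm above the table; it pushes along the clamp's +y.
- mould: White split candle mould, 50 (x) x 56 (y) x 70 mm high, 0.25 kg, loose; origin at the centre of its underside, 12 mm above the table on the base plate, axes as the clamp's. It stands 1 to 6 mm short of the anvil and slides when the foot pushes it.
- mould_centre (a point): Centre of the mould, 35 mm above its underside.
- pitcher: Aluminium pouring pitcher, about 0.2 kg, round body about 105 mm across, rim 134 mm high; at the start it stands on the wooden stand, handle towards the robot. Origin at the centre of its underside; body from x -78 to +36 mm, spout at -x (to -86), handle at +x out to x = +86; z up.
- pitcher_handle (a point): Upper bend of the pitcher's handle, where it can be pinched from above: 72 mm along the pitcher's +x from its origin, 108 mm above its underside, the handle being 12 mm wide across the pitcher's y, its top at 118 mm. Axes as the pitcher's.
- candle: Bystander: candle in a straight glass, 68 mm across, 78 mm high; origin at the centre of its underside.
- oil_bottle: Bystander: brown bottle with a black cap, 40 mm across, 101 mm high; origin at the centre of its underside.
- labels: Bystander: roll of blank white labels, 78 mm across, 34 mm high, lying flat; origin at the centre of its underside.

How it is judged:
By the outcome, as a careful person would: the job done as asked, in the order asked, and still so for the second after the job is handed in, while the arm keeps its last pose, push and grip.
It also fails if it takes over 64 s, if anything falls off the work surface, if the arm or the gripper's body presses on something with over 40 N, if the wrist force passes 120 N, or if a joint passes its speed limit or range.

### The arm

A 7-joint arm with a two-finger parallel gripper is mounted at the origin on a cart in front of the work surface, level with it; the furniture and walls round the work are solid. World frame = base frame: x ahead of the robot, y to its left, z up, the work surface at z = 0. Lengths are in m, angles in degrees, forces in N, time in s.
With the tool pointing down it reaches from about 0.425 to 0.875 m from the base axis. Payload 4.7 kg.
Tool frame: the origin (TCP) lies between the finger pads; the fingertips stand env.finger_overhang ahead of it and the grasp point (between the pads) lies 5 mm behind it (env.finger_overhang is the distance from the TCP to the fingertips, in m); z points along the fingers, y is the line along which they close (so a half turn about z gives the same grasp; the last joint's range is limited). The gripper opens to 87 mm and grips with 3 to 60 N. Pads are 19 mm wide; open, the fingers measure 117 mm over their backs; the gripper's body (75 mm by 190 mm) begins 51 mm behind the grasp point.
Start: joints at [76.725, 18.392, -4.016, 83.108, 1.295, 78.541, -3.26], TCP at [0.158, -0.63, 0.237] pointing down, gripper open.
Joint ranges: [-163.93, 163.93], [-17.29, 119.83], [-79.2, 71.16], [3.27, 140.29], [-89.18, 269.18], [5.43, 117.66], [-154.24, 154.24]. Speed limits (degrees/s): [147.25, 147.25, 180, 180, 180, 180, 180].

### API

Orientations are given as [roll, pitch, yaw] about the fixed x, y, z axes, in that order (R = Rz(yaw) Ry(pitch) Rx(roll)).
In Python, from cell import telemetry, eyes, env, models gives the robot as it stands. The module is installed in compiled form; this text tells all that it offers.
- The arm moves only by the tool drive_tool, never from a script. Its arguments are lists of equal length, an entry for each row: "angular": the turn, a rotation vector about the tool's x, y, z in rad, a list of three; "delta_pos": the shift along the tool's x, y, z in cm, a list of three; "gripper": the finger opening in cm, from 0 to 8.7. A call has 1 to 20 rows; each row shifts and turns the commanded pose from where the row before left it, along the tool's axes as they then stand; what a row does not reach is not made up. A row lasts 1/10 s, in which the tool goes at most 50 mm and 8.59 degrees, less where a joint would pass 70% of its speed; a pose out of reach is approached as far as the arm can. A call with a gripper value outside its range is refused whole. The fingers move at their own pace and stop on an object; "squeeze" is the grip in N (left out, the last holds). Time passes only in rows, so rows that do not move let the fingers close. It gives the time, the measured TCP pose, the force, the opening and the grip force at its end, in the units of the state.
- telemetry.get_obs(): the state, without advancing time (a new reading comes with each control period).
- eyes.read_camera(name): name is "side" or "top"; returns a dict with "pixels" (400x640x3 uint8, red, green, blue), "mtx" (3x3 intrinsics, pixels), "origin" and "orientation" of the camera in the world. Camera axes: x right, y down, z forward; pixel columns grow to the right and rows downward; lengths in m; the calibration is good to about 2 mm. A picture is of the moment at which its call begins. There is no depth.
- env.sign_off(): hands the job in; it is judged then, once.
Trained networks look in a picture, given as the dict that the camera call returned (one of the last four; its "shot" number tells which), for a name from the list of things; names that differ only in an ending like _2 or _b are one class to them, and where a whole thing is asked for, a point or a joint stands for the part that bears it (a point fixed in the world has none). Each returns a list of dicts, best first, with "p" (0 to 1); they miss things now and then, are a little off and sometimes report something else, mostly with a low value. They report only what shows in the picture. A call takes as long as a camera call.
- models.search_frame(picture, target): "centre" ([column, row] in pixels, amid what is visible of it).
- models.cut_out(picture, target): "pixels" (400x640 bool, what is visible of it) and "centre" ([column, row] in pixels, amid what is visible of it).
The state is a dict: "time_s": time; "qpos": joint angles; "joint_velocities": joint speeds; "effort": joint torques, N m; "tool_pos": TCP position; "tool_rot": TCP orientation; "force": force on the tool from outside, world axes, zero at the start; "wrist_torque": the same for the moment, N m; "grip_width": finger opening in m; "grasp_force": force on a finger pad.
Only numpy, scipy, OpenCV 4.12 (cv2) and the standard library are available. Lean on these libraries where they do the work, as an engineer would, in place of code of your own. Each camera call takes 0.05 s, during which the arm holds its last target. There are 200 camera calls.

## Working session

There is one attempt and no reset: what is moved stays moved. The work goes in short steps, Python scripts to look and compute and a tool call to move; the robot and the scene stay as the last step left them, time stands still between calls to the robot, and variables do not carry over. Pictures are saved under pics/ and viewed, at most 10 in all, crops included, and the job is handed in when it is done.

Besides the shell and the picture viewer there is one more tool, called as a command line: name --argument value ..., lists and objects as JSON in quotes. drive_tool: Moves the arm, as the interface text tells. Its arguments: {"type":"object","properties":{"angular":{"type":"array","items":{"type":"array","items":{"type":"number"}}},"delta_pos":{"type":"array","items":{"type":"array","items":{"type":"number"}}},"gripper":{"type":"array","items":{"type":"number"}},"squeeze":{"type":"number"}},"required":["angular","delta_pos","gripper"]}

```bash
mkdir -p pics; cat > h.py <<'E'
import numpy as np, cv2
from scipy.spatial.transform import Rotation as R
from cell import telemetry, eyes, env, models
def rot(o):
    o=np.array(o,float)
    return o if o.shape==(3,3) else (R.from_quat(o).as_matrix() if o.size==4 else R.from_euler('xyz',o,degrees=True).as_matrix())
def ray(p,px):
    d=np.linalg.solve(np.array(p['mtx']),[px[0],px[1],1.]); return np.array(p['origin']),rot(p['orientation'])@d
def atz(p,px,z):
    o,d=ray(p,px); return o+d*(z-o[2])/d[2]
def tri(p,a,q,b):
    o1,d1=ray(p,a);o2,d2=ray(q,b)
    s=np.linalg.lstsq(np.c_[d1,-d2],o2-o1,rcond=None)[0]
    x,y=o1+s[0]*d1,o2+s[1]*d2
    return (x+y)/2,np.linalg.norm(x-y)
def proj(p,X):
    c=rot(p['orientation']).T@(np.array(X)-np.array(p['origin'])); u=np.array(p['mtx'])@c; return u[:2]/u[2]
def save(p,n): cv2.imwrite('pics/'+n,p['pixels'][:,:,::-1])
E
python3 - <<'E'
from h import *
t=eyes.read_camera('top');s=eyes.read_camera('side')
im=np.vstack([t['pixels'],s['pixels']])
save(t,'t0.png');save(s,'s0.png')
print(t['origin'],t['orientation'],s['origin'],s['orientation'],env.finger_overhang,telemetry.get_obs())
for n in ['clamp','stand_top','grip_back','trigger_pad','foot_face','mould','mould_centre','pitcher','pitcher_handle','candle','oil_bottle','labels']:
    a=models.search_frame(t,n);b=models.search_frame(s,n)
    print(n,[(np.round(x['centre']),round(x['p'],2)) for x in a[:2]],[(np.round(x['centre']),round(x['p'],2)) for x in b[:2]], [np.round(v,3) for v in tri(t,a[0]['centre'],s,b[0]['centre'])] if a and b else '')
E
```

```text
[ 0.5036184  -0.12393484  1.05303215] [-1.73994261e+02  1.07906571e-01 -9.03431508e+01] [0.64333774 0.75219009 0.62497034] [-120.20731824    0.51108497  177.30363964] 0.014 {'time_s': 0.1, 'qpos': array([76.72535088, 18.43449182, -4.01792699, 83.16844924,  1.29551903,
       78.53968574, -3.26083466]), 'joint_velocities': array([-0.03306396, -0.06930533, -0.10673863, -0.12071846,  0.0056744 ,
       -0.06032198, -0.0389357 ]), 'effort': array([-2.09944765e-04, -4.92569840e+01, -4.05855132e-01, -3.13401318e+01,
       -6.41035382e-02,  3.93830391e-02,  7.17072635e-05]), 'tool_pos': array([ 0.15801898, -0.63001645,  0.23557011]), 'tool_rot': array([-1.79902644e+02,  5.17920198e-03,  1.40858021e+01]), 'force': array([-0.08836847,  0.02103466,  0.34401359]), 'wrist_torque': array([ 0.03701521, -0.02091506,  0.04357022]), 'grasp_force': 0.0, 'grip_width': 0.08694423286638152}
clamp [(array([260., 239.]), 0.87)] [] 
stand_top [(array([260., 239.]), 0.55)] [] 
grip_back [(array([259., 238.]), 0.66), (array([394., 184.]), 0.15)] [(array([349., 263.]), 0.75)] [array([0.539, 0.036, 0.017]), np
[... 368 characters left out ...]
007)]
pitcher [(array([327., 234.]), 0.95)] [(array([342., 187.]), 0.86)] [array([ 0.543, -0.139,  0.13 ]), np.float64(0.001)]
pitcher_handle [(array([328., 233.]), 0.89), (array([259., 240.]), 0.17)] [(array([342., 189.]), 0.84)] [array([ 0.544, -0.141,  0.123]), np.float64(0.004)]
candle [(array([258., 162.]), 0.88)] [(array([271., 258.]), 0.92)] [array([0.73 , 0.035, 0.04 ]), np.float64(0.007)]
oil_bottle [(array([393., 186.]), 0.82)] [(array([297., 188.]), 0.71)] [array([ 0.668, -0.311,  0.035]), np.float64(0.005)]
labels [(array([460., 207.]), 0.57), (array([393., 184.]), 0.3)] [(array([310., 169.]), 0.6), (array([350., 213.]), 0.43)] [array([ 0.619, -0.49 ,  0.012]), np.float64(0.005)]
```

View pics/t0.png

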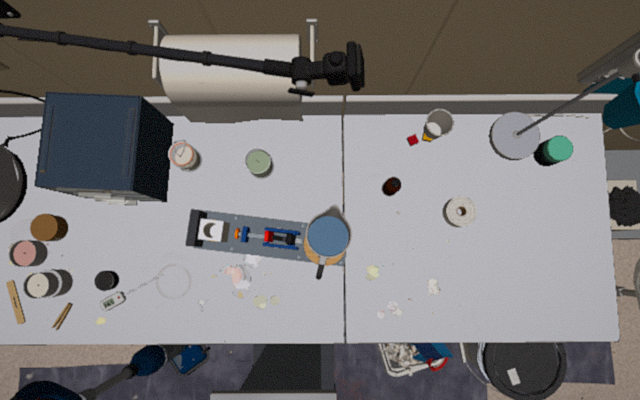

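View pics/s0.png

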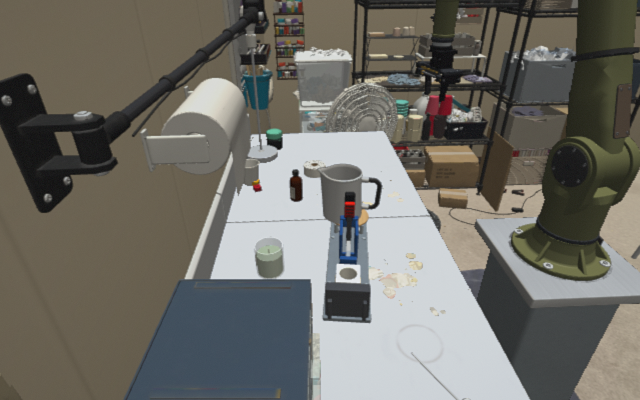

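Top: clamp runs from the anvil (195,228) to the stand (325,250), with the blue pitcher at (328,235) and its handle at (321,270). Side: red trigger (350,210), handle (375,190), anvil (348,303). I'll enlarge both.

```bash
python3 - <<'E'
from h import *
a=cv2.imread('pics/t0.png')[195:285,180:360];b=cv2.imread('pics/s0.png')[155:325,315:395]
cv2.imwrite('pics/ct.png',cv2.resize(a,None,fx=4.4,fy=4.4,interpolation=cv2.INTER_CUBIC))
cv2.imwrite('pics/cs.png',cv2.resize(b,None,fx=3.5,fy=3.5,interpolation=cv2.INTER_CUBIC))
E
```

```text
(no output)
```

View pics/ct.png

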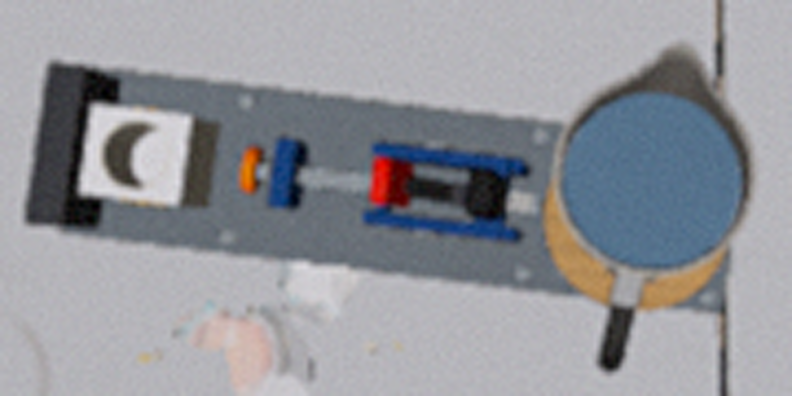

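View pics/cs.png

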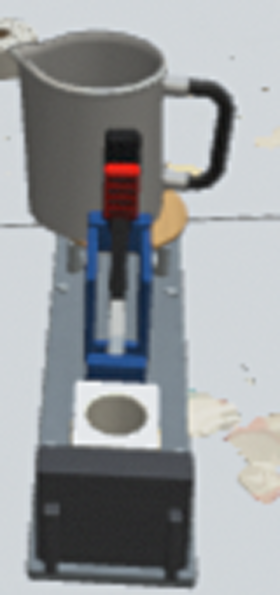

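```bash
python3 - <<'E'
from h import *
from scipy.optimize import least_squares
t=eyes.read_camera('top');s=eyes.read_camera('side')
P=lambda u,v:(180+u/4.4-.4,195+v/4.4-.4)
Q=lambda u,v:(315+u/3.5-.35,155+v/3.5-.35)
up=[atz(t,P(*p),.012)[:2] for p in [(180,82),(300,97),(420,109),(540,122)]]
lo=[atz(t,P(*p),.012)[:2] for p in [(130,238),(300,259),(420,273),(540,288)]]
cor=atz(t,P(722,312),.012)[:2]; grip=atz(t,P(487,190),.162)[:2]
an=[atz(t,P(*p),.087)[:2] for p in [(50,65),(28,220)]]
print('anvil w',np.linalg.norm(an[0]-an[1]),'grip',grip,'corner',cor,'anvil',an)
def f(q):
    c,sn=np.cos(q[2]),np.sin(q[2]); A=np.array([[c,sn],[-sn,c]])
    L=lambda p:A@(p-q[:2])
    return np.r_[[L(p)[0]-.05 for p in up],[L(p)[0]+.05 for p in lo],L(cor)-[-.05,-.205],L(grip)-[0,-.067],np.mean([L(a)[1] for a in an])-.19]
r=least_squares(f,[.55,.03,-.1]);print(r.x[:2],np.degrees(r.x[2]),np.round(r.fun*1000,1))
q=r.x;M=np.array([[np.cos(q[2]),-np.sin(q[2])],[np.sin(q[2]),np.cos(q[2])]])
W=lambda x,y:q[:2]+M@[x,y]
print('stand',W(0,-.148),'gripback',W(0,-.075),'pad',W(0,-.014))
print('rim',atz(t,P(655,180),.179),'handle end',atz(t,P(610,362),.15),'hand start',atz(t,P(628,285),.16))
# side-view checks
g=tri(t,P(487,175),s,Q(122,134));print('grip top tri',g)
print('proj side grip top',proj(s,[*W(0,-.067),.162]),Q(122,134),'anvil face top corners',[proj(s,[*W(x,.19),.087]) for x in(.05,-.05)],Q(38,452),Q(192,452))
print('side handle outer bend tip',atz(s,Q(232,95),.145),'handle top bend',atz(s,Q(212,84),.163))
m=P(95+42,155);print('mould top ctr',(M.T@(atz(t,P(137,153),.082)[:2]-q[:2])),'foot',M.T@(atz(t,P(243,170),.036)[:2]-q[:2]),M.T@(atz(t,P(243,170),.048)[:2]-q[:2]))
E
```

```text
anvil w 0.0856882273181096 grip [ 0.5334398  -0.05662034] corner [ 0.46633577 -0.18303013] anvil [array([0.60624088, 0.19031518]), array([0.52110026, 0.19998718])]
[0.54034476 0.01035263] -6.985411766678703 [-2.7 -3.3 -2.1 -1.6  2.6  2.   2.1  1.6  0.1  4.1  1.3 -0.3 -3.7]
stand [ 0.5223455  -0.13654879] gripback [ 0.53122351 -0.06409066] pad [ 0.53864213 -0.00354345]
rim [ 0.53731197 -0.14114776  0.179     ] handle end [ 0.44652413 -0.11817131  0.15      ] hand start [ 0.48537517 -0.12750406  0.16      ]
grip top tri (array([ 0.5372615 , -0.05582823,  0.15939985]), np.float64(0.0077892899981722285))
proj side grip top [349.99762403 191.76383841] (349.5071428571428, 192.93571428571428) anvil face top corners [array([322.70801945, 288.90761138]), array([374.04038743, 291.30988284])] (325.5071428571428, 283.7928571428571) (369.5071428571428, 283.7928571428571)
side handle outer bend tip [ 0.44057999 -0.13356845  0.145     ] handle top bend [ 0.45961983 -0.11825909  0.163     ]
mould top ctr [0.00110394 0.1333363 ] foot [-0.00053148  0.08396616] [-0.00076263  0.08135004]
```

drive_tool --angular '[[0,0,0.1225],[0,0,0.1225],[0,0,0.1225],[0,0,0.1225],[0,0,0],[0,0,0],[0,0,0],[0,0,0],[0,0,0],[0,0,0],[0,0,0],[0,0,0],[0,0,0],[0,0,0],[0,0,0],[0,0,0],[0,0,0],[0,0,0],[0,0,0],[0,0,0]]' --delta_pos '[[0,0,0],[0,0,0],[0,0,0],[0,0,0],[1,-3.5,0],[1,-3.5,0],[1,-3.5,0],[1,-3.5,0],[1,-3.5,0],[1,-3.5,0],[1,-3.5,0],[1,-3.5,0],[1,-3.5,0],[1,-3.5,0],[1,-3.5,0],[1,-3.5,0],[1,-3.5,0],[1,-3.5,0],[1,-3.5,0],[1,-3.5,0]]' --gripper '[6,6,6,6,6,6,6,6,6,6,6,6,6,6,6,6,6,6,6,6]' --squeeze 55

```text
time_s: 3.4
tool_pos: [0.4494, -0.1244, 0.2369]
tool_rot: [180.0, -0.1, -14.0]
force: [0.1, -0.5, -0.0]
grip_width: 0.0602
grasp_force: 0.0
```

drive_tool --angular '[[0,0,0],[0,0,0],[0,0,0],[0,0,0],[0,0,0],[0,0,0],[0,0,0]]' --delta_pos '[[1.0,-0.5,1],[0,0,2],[0,0,2],[0,0,2],[0,0,1.5],[0,0,0.8],[0,0,0]]' --gripper '[6,6,6,6,6,6,6]'

```text
time_s: 4.1
tool_pos: [0.459, -0.1232, 0.1427]
tool_rot: [-180.0, 0.1, -14.0]
force: [-0.1, 0.1, -0.4]
grip_width: 0.0602
grasp_force: 0.0
```

```bash
python3 - <<'E'
from h import *
t=eyes.read_camera('top');s=eyes.read_camera('side')
a=t['pixels'][195:295,260:380];b=s['pixels'][110:240,310:420]
f=lambda a:cv2.resize(a,(480,int(480*a.shape[0]/a.shape[1])),interpolation=cv2.INTER_CUBIC)
a=f(a);b=f(b);b=cv2.resize(b,(320,400));a=cv2.resize(a,(480,400))
cv2.imwrite('pics/g1.png',np.hstack([a,b])[:,:,::-1])
E
```

```text
(no output)
```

View pics/g1.png

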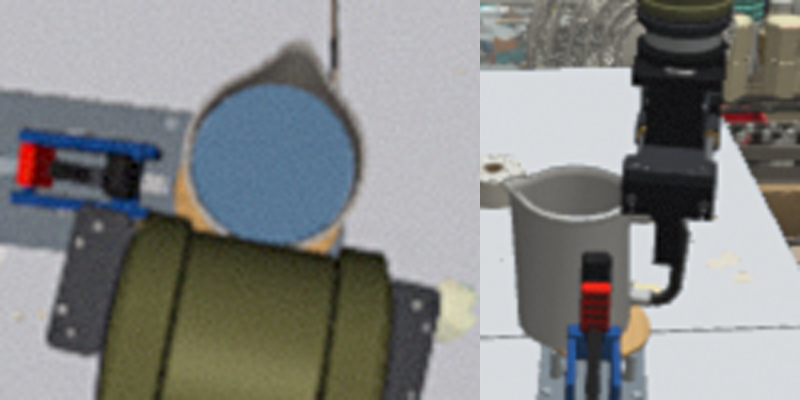

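The gripper straddles the handle (right panel, about (675,230)) and its body is clear of the rim. Now I'll close it and lift a little.

drive_tool --angular '[[0,0,0],[0,0,0],[0,0,0],[0,0,0],[0,0,0],[0,0,0],[0,0,0],[0,0,0],[0,0,0]]' --delta_pos '[[0,0,0],[0,0,0],[0,0,0],[0,0,0],[0,0,-0.5],[0,0,-1],[0,0,-1],[0,0,-1],[0,0,0]]' --gripper '[0.5,0.5,0.5,0.5,0.5,0.5,0.5,0.5,0.5]' --squeeze 58

```text
time_s: 5.1
tool_pos: [0.4606, -0.1236, 0.1803]
tool_rot: [180.0, -0.2, -14.0]
force: [1.3, 0.0, -1.9]
grip_width: 0.0104
grasp_force: 58.0
```

```bash
python3 - <<'E'
from h import *
t=eyes.read_camera('top');s=eyes.read_camera('side')
a=t['pixels'][195:295,260:380];b=s['pixels'][110:240,310:420]
a=cv2.resize(a,(480,400),interpolation=cv2.INTER_CUBIC);b=cv2.resize(b,(320,400),interpolation=cv2.INTER_CUBIC)
cv2.imwrite('pics/g2.png',np.hstack([a,b])[:,:,::-1])
print(telemetry.get_obs()['force'],telemetry.get_obs()['wrist_torque'])
E
```

```text
[ 0.35466024 -0.57586502 -1.5573479 ] [0.10420795 0.19196828 0.02621988]
```

View pics/g2.png

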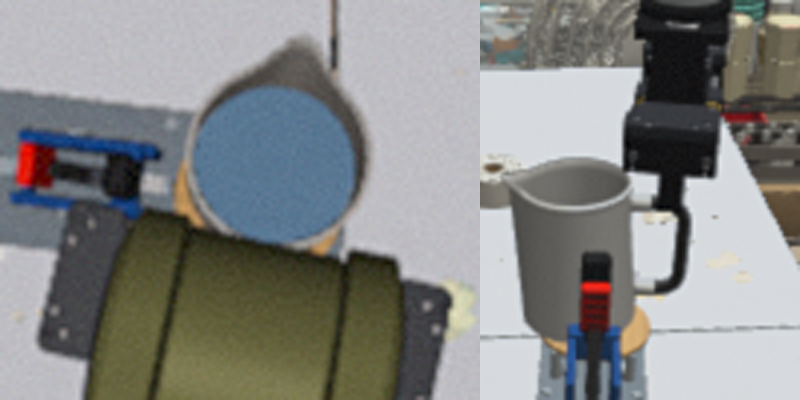

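The side panel shows the handle has risen about 37 mm and the pitcher hangs spout-down by roughly 9°. I'll raise it more, carry it over and then check the tilt.

drive_tool --angular '[[0,0,0],[0,0,0],[0,0,0],[0,0,0],[0,0,0],[0,0,0],[0,0,0],[0,0,0],[0,0,0],[0,0,0],[0,0,0],[0,0,0],[0,0,0],[0,0,0],[0,0,0],[0,0,0],[0,0,0],[0,0,0],[0,0,0],[0,0,0]]' --delta_pos '[[0,0,-0.6],[0,0,-1],[0,0,-1],[0,0,-1],[0,0,-1],[0,0,-0.4],[0.1,0.7,0],[0.15,1.5,0],[0.15,1.5,0],[0.15,1.5,0],[0.15,1.5,0],[0.15,1.5,0],[0.15,1.5,0],[0.15,1.5,0],[0.15,1.5,0],[0.15,1.5,0],[0.15,1.5,0],[0.1,0.8,0],[0.0,0.5,0],[0,0,0]]' --gripper '[0.5,0.5,0.5,0.5,0.5,0.5,0.5,0.5,0.5,0.5,0.5,0.5,0.5,0.5,0.5,0.5,0.5,0.5,0.5,0.5]' --squeeze 60

```text
time_s: 7.2
tool_pos: [0.4349, -0.2929, 0.2284]
tool_rot: [-180.0, 0.0, -14.0]
force: [-0.4, -0.1, -1.3]
grip_width: 0.0103
grasp_force: 60.0
```

```bash
python3 - <<'E'
from h import *
t=eyes.read_camera('top');s=eyes.read_camera('side')
a=t['pixels'][165:295,280:480];b=s['pixels'][80:240,270:430]
a=cv2.resize(a,(400,260),interpolation=cv2.INTER_CUBIC);b=cv2.resize(b,(400,400),interpolation=cv2.INTER_CUBIC)
c=np.zeros((400,800,3),np.uint8);c[:260,:400]=a;c[:,400:]=b
cv2.imwrite('pics/g3.png',c[:,:,::-1])
o=telemetry.get_obs();print(o['force'],o['wrist_torque'])
E
```

```text
[ 0.71127319 -0.01275146 -1.49310583] [ 0.04912679  0.18300109 -0.00145322]
```

View pics/g3.png

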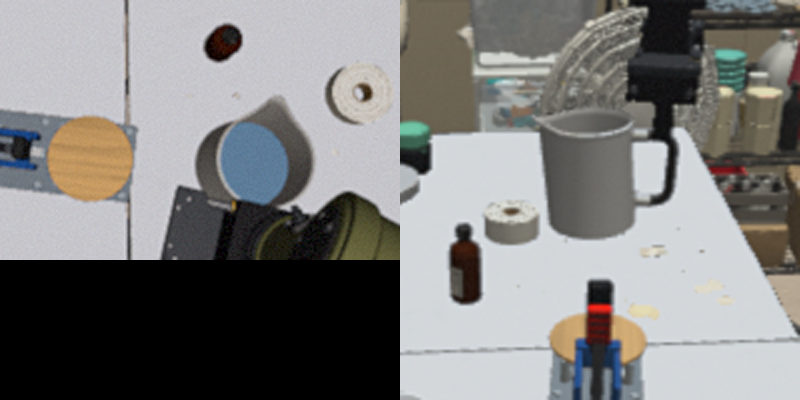

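The pitcher hangs almost upright with the bottle and label roll well clear; the bare stand shows at top px (325,244). I'll lower it now.

drive_tool --angular '[[0,0,0],[0,0,0],[0,0,0],[0,0,0],[0,0,0],[0,0,0],[0,0,0],[0,0,0],[0,0,0],[0,0,0]]' --delta_pos '[[0,0,1],[0,0,1.5],[0,0,1.5],[0,0,1.5],[0,0,1.5],[0,0,1.2],[0,0,1],[0,0,0.8],[0,0,0.5],[0,0,0]]' --gripper '[0.5,0.5,0.5,0.5,0.5,0.5,0.5,0.5,0.5,0.5]'

```text
time_s: 8.3
tool_pos: [0.4352, -0.2923, 0.1239]
tool_rot: [180.0, 0.0, -14.0]
force: [-1.4, 0.4, 0.7]
grip_width: 0.0101
grasp_force: 59.9
```

drive_tool --angular '[[0,0,0],[0,0,0],[0,0,0],[0,0,0],[0,0,0]]' --delta_pos '[[0,0,0.4],[0,0,0.4],[0,0,0.4],[0,0,0.4],[0,0,0]]' --gripper '[0.5,0.5,0.5,0.5,0.5]'

```text
time_s: 8.8
tool_pos: [0.4359, -0.2927, 0.1209]
tool_rot: [179.7, 0.0, -14.0]
force: [-29.0, 19.7, 79.3]
grip_width: 0.0105
grasp_force: 61.0
```

drive_tool --angular '[[0,0,0],[0,0,0],[0,0,0]]' --delta_pos '[[0,0,-0.8],[0,0,-0.4],[0,0,0]]' --gripper '[0.5,0.5,0.5]'

```text
time_s: 9.1
tool_pos: [0.4355, -0.293, 0.1213]
tool_rot: [179.9, -0.1, -14.0]
force: [-5.1, 3.1, 15.7]
grip_width: 0.0108
grasp_force: 60.1
```

```bash
python3 - <<'E'
from h import *
t=eyes.read_camera('top');s=eyes.read_camera('side')
a=t['pixels'][165:295,280:480];b=s['pixels'][80:240,270:430]
a=cv2.resize(a,(400,260),interpolation=cv2.INTER_CUBIC);b=cv2.resize(b,(400,400),interpolation=cv2.INTER_CUBIC)
c=np.zeros((400,800,3),np.uint8);c[:260,:400]=a;c[:,400:]=b
cv2.imwrite('pics/g4.png',c[:,:,::-1])
o=telemetry.get_obs();print(o['force'],o['wrist_torque'])
E
```

```text
[-4.63669047  3.23141218 14.45335515] [0.67684686 1.04525729 0.03923197]
```

View pics/g4.png

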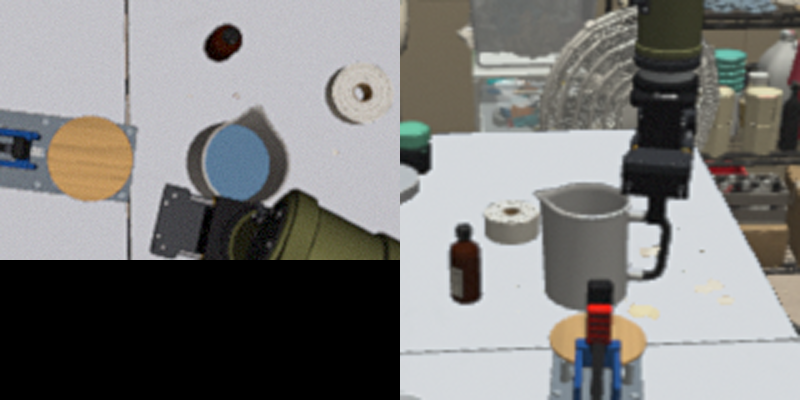

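The pitcher's far bottom edge is on the table with a slight tilt remaining. I'll weaken the grip so the handle side settles, then open and rise.

drive_tool --angular '[[0,0,0],[0,0,0],[0,0,0],[0,0,0],[0,0,0]]' --delta_pos '[[0,0,-0.1],[0,0,0],[0,0,0],[0,0,0],[0,0,0]]' --gripper '[0.5,0.5,0.5,0.5,0.5]' --squeeze 4

```text
time_s: 9.7
tool_pos: [0.4354, -0.293, 0.1208]
tool_rot: [180.0, -0.0, -14.0]
force: [-1.8, -0.3, 6.4]
grip_width: 0.0121
grasp_force: 4.0
```

drive_tool --angular '[[0,0,0],[0,0,0],[0,0,0],[0,0,0],[0,0,0],[0,0,0],[0,0,0],[0,0,0]]' --delta_pos '[[0,0,0.4],[0,0,0.4],[0,0,0],[0,0,0],[0,0,0],[0,0,0],[0,0,-1],[0,0,-2]]' --gripper '[0.5,0.5,0.5,2.5,3.5,4,4,4]'

```text
time_s: 10.5
tool_pos: [0.4341, -0.2917, 0.1419]
tool_rot: [-179.9, 0.2, -14.0]
force: [-0.3, 0.1, 0.1]
grip_width: 0.0382
grasp_force: 0.0
```

drive_tool --angular '[[0,0,0],[0,0,0],[0,0,0],[0,0,0]]' --delta_pos '[[0,0,-2.5],[0,0,-3],[0,0,-3],[0,0,-2]]' --gripper '[4,5,7,8.7]'

```text
time_s: 10.9
tool_pos: [0.4359, -0.2927, 0.2508]
tool_rot: [179.9, -0.2, -14.0]
force: [0.6, -0.1, 0.3]
grip_width: 0.0565
grasp_force: 0.0
```

```bash
python3 - <<'E'
from h import *
t=eyes.read_camera('top');s=eyes.read_camera('side')
a=t['pixels'][195:285,180:360];b=s['pixels'][130:320,260:400]
a=cv2.resize(a,(792,396),interpolation=cv2.INTER_CUBIC)
b1=s['pixels'][150:210,310:400];b2=s['pixels'][180:240,320:380]
c=np.zeros((600,800,3),np.uint8);c[:396,:792]=a;c[400:,:300]=cv2.resize(b1,(300,200));c[400:,300:500]=cv2.resize(b2,(200,200),interpolation=cv2.INTER_CUBIC)
cv2.imwrite('pics/g5.png',c[:,:,::-1])
E
```

```text
(no output)
```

View pics/g5.png

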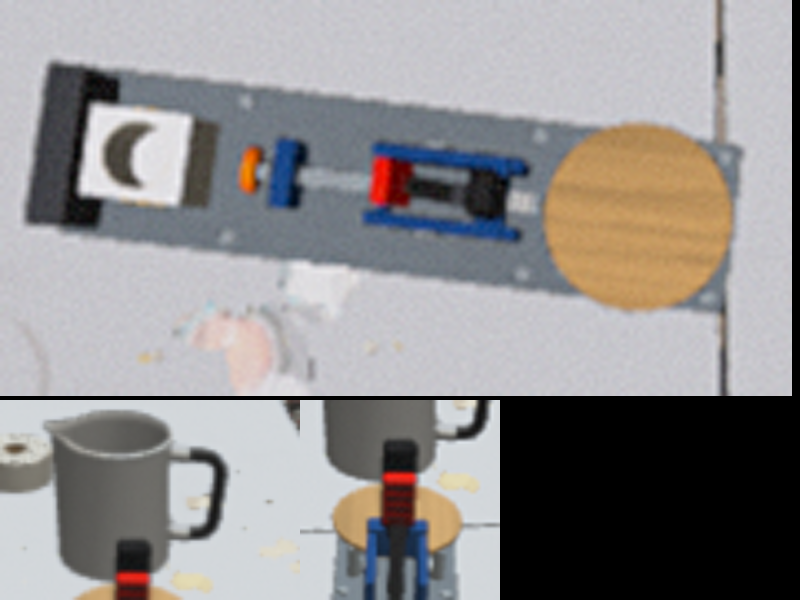

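The pitcher stands upright on its own. In the crop, the stand centre is (640,216), the plate corners are (742,148) and (722,312), and the grip top is (487,193). I'll refit the clamp pose with these.

```bash
cat >> h.py <<'E'
P=lambda u,v:(180+u/4.4-.4,195+v/4.4-.4)
E
python3 - <<'E'
from h import *
from scipy.optimize import least_squares
t=eyes.read_camera('top');s=eyes.read_camera('side')
pts=[((640,216),.045,0,-.148),((742,148),.012,.05,-.205),((722,312),.012,-.05,-.205),((488,193),.162,0,-.067),((39,143),.087,0,.19)]
pw=[atz(t,P(*a),z)[:2] for a,z,_,_ in pts];pc=np.array([[x,y] for *_,x,y in pts])
# head rails x+-23 as symmetric check; side-view grip top & trigger by network
def W(q,p): c,sn=np.cos(q[2]),np.sin(q[2]); return q[:2]+np.array(p)@np.array([[c,-sn],[sn,c]]).T
r=least_squares(lambda q:(W(q,pc)-pw).ravel(),[.54,.01,-.12]);q=r.x
print(q[:2],np.degrees(q[2]),np.round(r.fun.reshape(-1,2)*1000,1))
for n,p in [('grip ctr',(0,-.067)),('gripback',(0,-.075)),('pad front',(0,-.014)),('mid',(0,-.0445))]: print(n,W(q,p))
m=models.cut_out(s,'trigger_pad');print(len(m),m and m[0]['p'])
hsv=cv2.cvtColor(s['pixels'],cv2.COLOR_RGB2HSV);red=((hsv[...,0]<8)|(hsv[...,0]>172))&(hsv[...,1]>150)&(hsv[...,2]>90)
v,u=np.nonzero(red[185:235,335:365]);print('side red cols',u.min()+335,u.max()+335,'rows',v.min()+185,v.max()+185)
X=[*W(q,(0,-.014)),.142];print('proj pad',proj(s,X),proj(t,X),'top red crop',(180+390/4.4,195+182/4.4))
print('side grip top',proj(s,[*W(q,(0,-.059)),.162]))
hsv=cv2.cvtColor(t['pixels'],cv2.COLOR_RGB2HSV);red=((hsv[...,0]<8)|(hsv[...,0]>172))&(hsv[...,1]>150)&(hsv[...,2]>90)
v,u=np.nonzero(red[225:245,255:285]);print('top red',u.min()+255,u.max()+255,v.min()+225,v.max()+225,u.mean()+255,v.mean()+225)
E
```

```text
[0.54013384 0.01108907] -7.24353991199789 [[-0.6 -0.7]
 [ 1.6 -2.6]
 [-1.7 -2.9]
 [-0.2  1.8]
 [ 0.9  4.4]]
grip ctr [ 0.53168601 -0.05537621]
gripback [ 0.53067731 -0.06331237]
pad front [ 0.53836863 -0.0027992 ]
mid [ 0.53452297 -0.03305578]
1 0.85
side red cols 345 354 rows 201 205
proj pad [349.78844528 210.55698135] [267.27156703 236.0434609 ] top red crop (268.6363636363636, 236.36363636363637)
side grip top [350.21906576 193.55334264]
top red 264 271 231 241 267.4516129032258 236.0
```

drive_tool --angular '[[0,0,-0.118],[0,0,0],[0,0,0],[0,0,0],[0,0,0],[0,0,0],[0,0,0],[0,0,0],[0,0,0],[0,0,0],[0,0,0],[0,0,0]]' --delta_pos '[[0,0,0],[0.65,-2.72,0],[0.65,-2.72,0],[0.65,-2.72,0],[0.65,-2.72,0],[0.65,-2.72,0],[0.65,-2.72,0],[0.65,-2.72,0],[0.65,-2.72,0],[0.65,-2.72,0],[0.65,-2.72,0],[0,0,0]]' --gripper '[8.7,8.7,8.7,8.7,8.7,8.7,8.7,8.7,8.7,8.7,8.7,8.7]' --squeeze 40

```text
time_s: 12.35
tool_pos: [0.5338, -0.0256, 0.2462]
tool_rot: [-179.8, 0.1, -6.8]
force: [0.0, -0.0, 0.9]
grip_width: 0.087
grasp_force: 0.0
```

drive_tool --angular '[[0,0,0.007],[0,0,0]]' --delta_pos '[[0.15,0.5,0],[0,0,0]]' --gripper '[8.7,8.7]'

```text
time_s: 12.55
tool_pos: [0.534, -0.0384, 0.2465]
tool_rot: [179.9, 0.1, -7.8]
force: [-0.2, -0.6, 0.1]
grip_width: 0.087
grasp_force: 0.0
```

drive_tool --angular '[[0,0,0],[0,0,0],[0,0,0]]' --delta_pos '[[0,0,0],[0,0,0],[0,0,0]]' --gripper '[8.7,8.7,8.7]'

```text
time_s: 12.85
tool_pos: [0.5345, -0.0365, 0.2475]
tool_rot: [180.0, 0.0, -7.7]
force: [0.1, -0.4, -0.4]
grip_width: 0.0874
grasp_force: 0.0
```

drive_tool --angular '[[0,0,-0.007],[0,0,0],[0,0,0],[0,0,0],[0,0,0]]' --delta_pos '[[-0.05,-0.55,0],[0,0,2],[0,0,2],[0,0,1],[0,0,0]]' --gripper '[8.7,8.7,8.7,8.7,8.7]'

```text
time_s: 13.35
tool_pos: [0.5339, -0.0301, 0.1962]
tool_rot: [-180.0, 0.2, -7.2]
force: [-0.0, -0.7, -0.5]
grip_width: 0.0873
grasp_force: 0.0
```

```bash
python3 - <<'E'
from h import *
s=eyes.read_camera('side');t=eyes.read_camera('top')
o=telemetry.get_obs();print(o['tool_pos'],o['tool_rot'])
b=s['pixels'][110:260,300:400];a=t['pixels'][190:290,200:320]
cv2.imwrite('pics/g6.png',np.hstack([cv2.resize(b,(400,600),interpolation=cv2.INTER_CUBIC),cv2.resize(a,(400,333),interpolation=cv2.INTER_CUBIC)if 0 else cv2.copyMakeBorder(cv2.resize(a,(400,333)),0,267,0,0,cv2.BORDER_CONSTANT)])[:,:,::-1])
E
```

```text
[ 0.53522974 -0.0301608   0.19809259] [-1.79997465e+02 -3.29076734e-02 -7.20709486e+00]
```

View pics/g6.png

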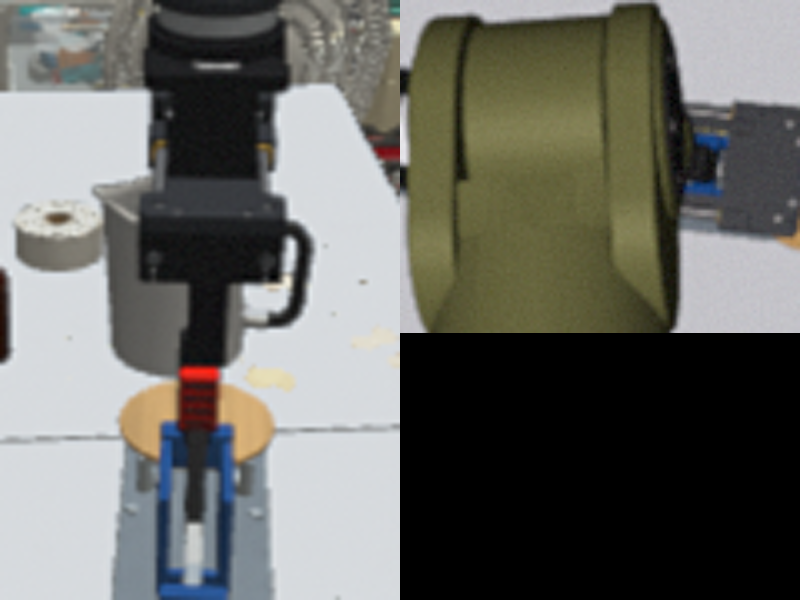

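The front finger lines up with the red trigger to within about 2–3 mm (finger at col 207, trigger at 199). I'll shift slightly in +x and go down.

drive_tool --angular '[[0,0,0],[0,0,0],[0,0,0],[0,0,0],[0,0,0]]' --delta_pos '[[0.2,0,1.5],[0,0,1.5],[0,0,1.5],[0,0,1.4],[0,0,0]]' --gripper '[8.7,8.7,8.7,8.7,8.7]'

```text
time_s: 13.95
tool_pos: [0.5349, -0.0306, 0.1356]
tool_rot: [-180.0, 0.3, -7.2]
force: [0.0, -0.8, 0.2]
grip_width: 0.0871
grasp_force: 0.0
```

drive_tool --angular '[[0,0,0],[0,0,0],[0,0,0],[0,0,0],[0,0,0],[0,0,0],[0,0,0],[0,0,0],[0,0,0],[0,0,0],[0,0,0],[0,0,0],[0,0,0],[0,0,0]]' --delta_pos '[[0,0.1,0],[0,0.1,0],[0,0,0],[0,0,0],[0,0,0],[0,0.2,0],[0,0.2,0],[0,0.2,0],[0,0.2,0],[0,0.2,0],[0,0.2,0],[0,0.1,0],[0,0,0],[0,0,0]]' --gripper '[8.1,7.5,6.9,6.5,6.4,6.0,5.6,5.2,4.8,4.4,4.0,3.7,3.6,3.6]' --squeeze 20

```text
time_s: 15.35
tool_pos: [0.5362, -0.0429, 0.14]
tool_rot: [-179.8, -0.1, -7.1]
force: [0.7, 5.9, 4.3]
grip_width: 0.0369
grasp_force: 7.7
```

drive_tool --angular '[[0,0,0],[0,0,0],[0,0,0]]' --delta_pos '[[0,0,0],[0,0,0],[0,0,0]]' --gripper '[3.4,3.4,3.4]'

```text
time_s: 15.65
tool_pos: [0.5362, -0.0431, 0.14]
tool_rot: [-179.9, -0.1, -7.1]
force: [-0.2, 4.6, 5.3]
grip_width: 0.0363
grasp_force: 20.1
```

```bash
python3 - <<'E'
from h import *
t=eyes.read_camera('top');s=eyes.read_camera('side')
o=telemetry.get_obs();print(o['grip_width'],o['grasp_force'],o['force'])
q=[.54013,.01109,np.radians(-7.24)]
M=np.array([[np.cos(q[2]),-np.sin(q[2])],[np.sin(q[2]),np.cos(q[2])]])
for n,c in(('top',t),('side',s)):
    h=cv2.cvtColor(c['pixels'],cv2.COLOR_RGB2HSV)
    org=(h[...,0]>=9)&(h[...,0]<=18)&(h[...,1]>170)&(h[...,2]>120)
    r=(slice(215,250),slice(205,262)) if n=='top' else (slice(215,300),slice(330,365))
    v,u=np.nonzero(org[r]);u=u+r[1].start;v=v+r[0].start
    print(n,len(u),len(u) and (u.mean(),v.mean(),u.min(),u.max()), len(u) and M.T@(atz(c,(u.mean(),v.mean()),.04)[:2]-q[:2]))
E
```

```text
0.036105582890567735 20.067881293944083 [-0.41951676  5.45104007  5.6980682 ]
top 0 0 0
side 0 0 0
```

drive_tool --angular '[[0,0,0],[0,0,0],[0,0,0],[0,0,0],[0,0,0],[0,0,0],[0,0,0],[0,0,0]]' --delta_pos '[[0,-0.2,0],[0,-0.2,0],[0,-0.2,0],[0,-0.2,0],[0,-0.2,0],[0,-0.2,0],[0,-0.1,0],[0,0,0]]' --gripper '[4.2,4.8,5.4,6.0,6.5,7.0,7.2,7.2]'

```text
time_s: 16.55
tool_pos: [0.5359, -0.0329, 0.1379]
tool_rot: [180.0, 0.1, -7.2]
force: [-0.4, 1.5, -0.8]
grip_width: 0.0713
grasp_force: 0.6
```

drive_tool --angular '[[0,0,0],[0,0,0],[0,0,0],[0,0,0],[0,0,0],[0,0,0],[0,0,0],[0,0,0]]' --delta_pos '[[0,0,0],[0,0.1,0],[0,0.2,0],[0,0.2,0],[0,0.2,0],[0,0.1,0],[0,0,0],[0,0,0]]' --gripper '[6.7,6.2,5.8,5.4,5.0,4.8,4.8,4.8]' --squeeze 20

```text
time_s: 17.35
tool_pos: [0.5361, -0.0379, 0.1393]
tool_rot: [-179.8, -0.0, -7.1]
force: [-1.3, 7.4, 2.7]
grip_width: 0.0482
grasp_force: 3.5
```

drive_tool --angular '[[0,0,0],[0,0,0],[0,0,0],[0,0,0]]' --delta_pos '[[0,0.15,0],[0,0.1,0],[0,0,0],[0,0,0]]' --gripper '[4.5,4.2,4.2,4.2]' --squeeze 15

```text
time_s: 17.75
tool_pos: [0.5359, -0.0399, 0.1395]
tool_rot: [-179.8, -0.0, -7.1]
force: [-0.5, 6.9, 4.3]
grip_width: 0.0428
grasp_force: 8.4
```

drive_tool --angular '[[0,0,0],[0,0,0],[0,0,0]]' --delta_pos '[[0,0.1,0],[0,0.1,0],[0,0,0]]' --gripper '[3.9,3.8,3.8]' --squeeze 15

```text
time_s: 18.05
tool_pos: [0.5357, -0.0419, 0.1395]
tool_rot: [-179.8, -0.0, -7.1]
force: [-1.4, 7.3, 4.5]
grip_width: 0.0386
grasp_force: 11.1
```

drive_tool --angular '[[0,0,0],[0,0,0],[0,0,0]]' --delta_pos '[[0,0,0],[0,0,0],[0,0,0]]' --gripper '[3.8,3.8,3.8]'

```text
time_s: 18.35
tool_pos: [0.5357, -0.042, 0.1395]
tool_rot: [-179.8, -0.0, -7.1]
force: [-0.9, 7.1, 4.7]
grip_width: 0.0382
grasp_force: 11.5
```

drive_tool --angular '[[0,0,0],[0,0,0],[0,0,0]]' --delta_pos '[[0,0.1,0],[0,0,0],[0,0,0]]' --gripper '[3.6,3.6,3.6]'

```text
time_s: 18.65
tool_pos: [0.5355, -0.0429, 0.1395]
tool_rot: [-179.8, -0.0, -7.1]
force: [-1.1, 7.8, 4.6]
grip_width: 0.0364
grasp_force: 14.9
```

```bash
cat > m.py <<'E'
from h import *
def meas(im):
    c=im[:,346:354].astype(float).mean(1)  # RGB profile rows along column band
    return c
s=eyes.read_camera('side');save(s,'now.png')
o=telemetry.get_obs();print('w %.4f g %.1f F'%(o['grip_width'],o['grasp_force']),np.round(o['force'],1),o['tool_pos'][1])
a=cv2.imread('pics/s0.png')[:,:,::-1];b=s['pixels']
def edges(im):
    r=im[225:300,340:356].astype(float)
    blue=(r[...,2]-r[...,0]).mean(1); white=r.min(2).mean(1)
    return blue,white
for n,im in(('0',a),('now',b)):
    bl,wh=edges(im)
    print(n,'blue',[(i+225,int(x)) for i,x in enumerate(bl) if x>15]); print('  white',[(i+225,int(x)) for i,x in enumerate(wh) if 35<=i<=62])
q=[.54013,.01109,np.radians(-7.24)];M=np.array([[np.cos(q[2]),-np.sin(q[2])],[np.sin(q[2]),np.cos(q[2])]])
for z,ys in((.082,(.105,.109,.161,.165)),(.05,(.05,.06,.07))):
  for y in ys: print(z,y,proj(s,[*(q[:2]+M@[0,y]),z]).round(1))
E
python3 m.py
```

```text
w 0.0366 g 14.9 F [-1.9  7.5  3.9] -0.042870325287155474
0 blue [(225, 42), (226, 38), (227, 27), (228, 30), (229, 29), (230, 30), (231, 30), (232, 30), (233, 28), (234, 27), (235, 20), (236, 17), (237, 18), (238, 19), (239, 19), (240, 19), (241, 19), (242, 19), (243, 19), (244, 20), (245, 20), (246, 19), (247, 19), (248, 19), (249, 19), (250, 20), (251, 24), (252, 51), (253, 57), (254, 39), (255, 37), (256, 80), (257, 103), (258, 105), (259, 83), (260, 51), (261, 45), (262, 46), (263, 27), (264, 16)]
  white [(260, 28), (261, 25), (262, 21), (263, 60), (264, 173), (265, 228), (266, 229), (267, 220), (268, 172), (269, 135), (270, 117), (271, 107), (272, 104), (273, 103), (274, 103), (275, 105), (276, 110), (277, 125), (278, 156), (279, 208), (280, 229), (281, 230), (282, 185), (283, 104), (284, 75), (285, 75), (286, 75), (287, 76)]
now blue [(225, 43), (226, 39), (227, 28), (228, 30), (229, 30), (230, 31), (231, 31), (232, 31), (233, 30), (234, 28), (235, 21), (236, 18), (237, 19), (238, 19), (239, 19), (240, 19), (241, 19), (242, 19), (243, 20), (244, 19), (245, 19), (246, 19), (247, 19), (248, 20), (249, 20), (250, 20), (251, 21), (252, 48), (253, 53), (254, 36), (255, 31), (256, 31), (257, 31), (258, 25), (259, 21), (260, 19), (261, 19), (262, 19), (263, 19), (264, 21), (265, 36)]
  white [(260, 135), (261, 137), (262, 137), (263, 138), (264, 135), (265, 135), (266, 223), (267, 233), (268, 233), (269, 206), (270, 159), (271, 131), (272, 114), (273, 108), (274, 107), (275, 106), (276, 107), (277, 109), (278, 117), (279, 134), (280, 171), (281, 226), (282, 227), (283, 135), (284, 81), (285, 76), (286, 77), (287, 78)]
0.082 0.105 [348.4 263.8]
0.082 0.109 [348.4 265. ]
0.082 0.161 [348.1 281.9]
0.082 0.165 [348.1 283.3]
0.05 0.05 [348.3 259. ]
0.05 0.06 [348.2 261.8]
0.05 0.07 [348.2 264.6]
```

drive_tool --angular '[[0,0,0],[0,0,0],[0,0,0]]' --delta_pos '[[0,0.1,0],[0,0.1,0],[0,0,0]]' --gripper '[3.8,4.0,4.0]'

```text
time_s: 19.0
tool_pos: [0.5354, -0.0438, 0.1394]
tool_rot: [-179.7, -0.1, -7.1]
force: [-0.6, 9.8, 3.6]
grip_width: 0.0398
grasp_force: 4.8
```

drive_tool --angular '[[0,0,0],[0,0,0],[0,0,0]]' --delta_pos '[[0,-0.3,0],[0,-0.3,0],[0,0,0]]' --gripper '[4.0,4.0,4.0]'

```text
time_s: 19.3
tool_pos: [0.5358, -0.0411, 0.1395]
tool_rot: [-180.0, -0.0, -7.2]
force: [-0.8, 4.9, 5.5]
grip_width: 0.0399
grasp_force: 3.9
```

drive_tool --angular '[[0,0,0],[0,0,0],[0,0,0]]' --delta_pos '[[0,0.2,0],[0,0,0],[0,0,0]]' --gripper '[4.0,4.0,4.0]'

```text
time_s: 19.6
tool_pos: [0.5357, -0.0418, 0.1394]
tool_rot: [-179.8, -0.1, -7.2]
force: [-1.3, 7.1, 5.3]
grip_width: 0.0402
grasp_force: 3.5
```

drive_tool --angular '[[0,0,0],[0,0,0],[0,0,0]]' --delta_pos '[[0,0.2,0],[0,0,0],[0,0,0]]' --gripper '[4.0,4.0,4.0]'

```text
time_s: 19.9
tool_pos: [0.5357, -0.0421, 0.1394]
tool_rot: [-179.7, -0.1, -7.1]
force: [-1.3, 10.2, 4.1]
grip_width: 0.0398
grasp_force: 4.9
```

drive_tool --angular '[[0,0,0],[0,0,0],[0,0,0]]' --delta_pos '[[0,0.2,0],[0,0,0],[0,0,0]]' --gripper '[4.0,4.0,4.0]'

```text
time_s: 20.2
tool_pos: [0.5357, -0.0424, 0.1394]
tool_rot: [-179.6, -0.1, -7.0]
force: [0.4, 12.0, 2.7]
grip_width: 0.0399
grasp_force: 6.3
```

drive_tool --angular '[[0,0,0],[0,0,0],[0,0,0],[0,0,0]]' --delta_pos '[[0,0.2,0],[0,0,0],[0,0,0],[0,0,0]]' --gripper '[4.0,4.0,4.0,4.0]'

```text
time_s: 20.6
tool_pos: [0.5356, -0.0433, 0.1393]
tool_rot: [-179.5, -0.1, -7.0]
force: [-0.3, 14.0, 3.3]
grip_width: 0.0401
grasp_force: 7.2
```

drive_tool --angular '[[0,0,0],[0,0,0],[0,0,0],[0,0,0]]' --delta_pos '[[0,0.2,0],[0,0,0],[0,0,0],[0,0,0]]' --gripper '[4.0,4.0,4.0,4.0]'

```text
time_s: 21.0
tool_pos: [0.5354, -0.0444, 0.1392]
tool_rot: [-179.4, -0.1, -7.0]
force: [0.4, 16.4, 2.5]
grip_width: 0.0403
grasp_force: 7.9
```

drive_tool --angular '[[0,0,0],[0,0,0],[0,0,0],[0,0,0],[0,0,0],[0,0,0]]' --delta_pos '[[0,0,0],[0,0,0],[0,0,0],[0,0,0],[0,0,0],[0,0,0]]' --gripper '[4.0,4.0,4.0,4.0,4.0,4.0]'

```text
time_s: 21.6
tool_pos: [0.5354, -0.0444, 0.1392]
tool_rot: [-179.4, -0.1, -7.0]
force: [1.0, 16.3, 2.6]
grip_width: 0.0401
grasp_force: 7.9
```

```bash
python3 m.py | grep -v blue | head -4
```

```text
w 0.0402 g 7.9 F [ 0.8 15.2  3.1] -0.04433619204336324
  white [(260, 28), (261, 25), (262, 21), (263, 60), (264, 173), (265, 228), (266, 229), (267, 220), (268, 172), (269, 135), (270, 117), (271, 107), (272, 104), (273, 103), (274, 103), (275, 105), (276, 110), (277, 125), (278, 156), (279, 208), (280, 229), (281, 230), (282, 185), (283, 104), (284, 75), (285, 75), (286, 75), (287, 76)]
  white [(260, 134), (261, 136), (262, 136), (263, 138), (264, 135), (265, 130), (266, 223), (267, 233), (268, 232), (269, 206), (270, 159), (271, 131), (272, 114), (273, 108), (274, 107), (275, 106), (276, 106), (277, 109), (278, 117), (279, 134), (280, 170), (281, 226), (282, 227), (283, 135), (284, 81), (285, 76), (286, 78), (287, 78)]
0.082 0.105 [348.4 263.8]
```

```bash
python3 -c "
from cell import env
print(env.sign_off())"
```

```text
the job is handed in; nothing more can be done
None
```

I handed the job in at about 22 s: the pitcher stands upright on the table beside the clamp, and the trigger is held squeezed after two pumps. The mould is against the anvil, and the spring foot is pressed in roughly 6–7 of 12 mm, a figure estimated from the trigger force because the foot was hidden from both cameras. While I set the pitcher down, the wrist force rose briefly to at least 79 N on z (limit 120 N).

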